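# Clear the spent flask and tubes into the discard crate

## Robot

A 6-joint arm with a two-finger parallel gripper is mounted at the origin on the work surface. World frame = base frame: x ahead of the robot, y to its left, z up, the work surface at z = 0. Lengths are in m, angles in rad, forces in N, time in s.
With the tool pointing down it reaches from about 0.25 to 0.775 m from the base axis. Payload 4 kg.
Tool frame: the origin (TCP) lies at the centre of the arm's flange, where the gripper is bolted on; the fingertips stand 199 mm ahead of it and the grasp point (between the pads) lies 180 mm ahead of it; z points along the fingers, y is the line along which they close (so a half turn about z gives the same grasp; the last joint's range is limited). The gripper opens to 94 mm and grips with 3 to 60 N. Pads are 16 mm wide; open, the fingers measure 119 mm over their backs; the gripper's body (75 mm by 177 mm) begins 78 mm behind the grasp point.
Start: joints at [-1.327, 0.087, 1.371, -0, 1.684, -0.103], TCP at [0.187, -0.517, 0.405] pointing down, gripper open.
Joint ranges: [-3.1, 3.1], [-0.76, 2.03], [0.27, 2.55], [-1.08, 4.22], [0.17, 2.65], [-2.57, 2.57]. Speed limits (rad/s): [2.79, 2.79, 3.14, 3.14, 3.14, 3.14].

## Interface

Orientations are given as [roll, pitch, yaw] about the fixed x, y, z axes, in that order (R = Rz(yaw) Ry(pitch) Rx(roll)).
In Python, from bench import robot, eyes, models gives the robot as it stands.
- The arm moves only by the tool step_arm, never from a script. Its argument "commands" is a list that holds one entry, the list of rows, each a list of 7 numbers: the shift along the tool's x, y, z in mm, then the turn, a rotation vector about the tool's x, y, z in rad, then the finger opening in mm, from 0 to 94. In form: [[[tx, ty, tz, wx, wy, wz, gripper], ...]]. A call has 1 to 20 rows; each row shifts and turns the commanded pose from where the row before left it, along the tool's axes as they then stand; what a row does not reach is not made up. A row lasts 1/8 s, in which the tool goes at most 62.5 mm and 10.7 degrees, less where a joint would pass 70% of its speed; a pose out of reach is approached as far as the arm can. A call is refused whole if a number of a shift passes 62.5 or a number of a turn 0.188, either way. A call with a gripper value outside its range is refused whole. The fingers move at their own pace and stop on an object; the grip force is fixed at half the most. Time passes only in rows, so rows that do not move let the fingers close. It gives the time, the measured TCP pose, the force, the opening and the grip force at its end, in the units of the state.
- robot.get_obs(): the state, without advancing time (a new reading comes with each control period).
- eyes.snapshot(name): name is "scene" or "top"; returns a dict with "color" (384x512x3 uint8, red, green, blue), "camera_matrix" (3x3 intrinsics, pixels), "eye" and "rotation" of the camera in the world. Camera axes: x right, y up, looking along -z (the intrinsics and any distortion apply to the point x, -y, -z); pixel columns grow to the right and rows downward; lengths in m; the calibration is good to about 2 mm. A picture is of the moment at which its call begins. There is no depth.
- robot.close_job(): hands the job in; it is judged then, once.
Trained networks look in a picture, given as the dict that the camera call returned (one of the last four; its "shot" number tells which), for a name from the list of things; names that differ only in an ending like _2 or _b are one class to them, and where a whole thing is asked for, a point or a joint stands for the part that bears it (a point fixed in the world has none). Each returns a list of dicts, best first, with "confidence" (0 to 1); they miss things now and then, are a little off and sometimes report something else, mostly with a low value. They report only what shows in the picture. A call takes as long as a camera call.
- models.masks_of(picture, query): "mask" (384x512 bool, what is visible of it) and "xy" ([column, row] in pixels, amid what is visible of it).
- models.tip_of(picture, query): "xy" ([column, row] in pixels: a listed point, or the origin of a listed thing).
The state is a dict: "time": time; "joint_positions": joint angles; "qvel": joint speeds; "joint_torque": joint torques, N m; "tool_pos": TCP position; "ee_rot": TCP orientation; "wrist_force": force on the tool from outside, world axes, zero at the start; "wrist_torque": the same for the moment, N m; "width": finger opening in m; "finger_force": force on a finger pad.
Only numpy, scipy, OpenCV 4.12 (cv2) and the standard library are available. Lean on these libraries where they do the work, as an engineer would, in place of code of your own. Each camera call takes 0.05 s, during which the arm holds its last target. There are 200 camera calls.

## Task

Everything with a red cap is spent: first drop the red-capped flask that stands in front of the slanted rack into the orange discard crate, then take both red-capped tubes out of the rack and drop them in too. Leave the blue-capped tubes in their slots and everything else where it stands.

Things in the scene. Friction and masses are not known exactly. Their poses are not given: they have to be found in the camera images.
- crate: orange open discard crate, fixed: 220 (x) by 240 (y) by 100 mm high, walls and floor 5 mm. Origin: centre of its underside.
- rack: yellow slanted tube rack, fixed, base 130 (x) by 178 (y) mm. Origin: centre of its underside. Four slots along y at -63, -21, 21, 63 mm; tubes lean 28 degrees from vertical, tops to -x (robot's side), feet at x=30, z=30 mm. Support and fins reach 72 mm up along the tubes, open above and on the +x side; the top 46 mm of each tube is bare. Caps stand 8 mm apart.
- red_tube_1: capped 50 ml centrifuge tube, white, round, red cap; 118 mm long in all; barrel 29 mm across, conical at the foot; cap 34 mm across and 20 mm high, at the top end. Origin: middle of its length (59 mm from foot and from cap top), on its axis; z along the axis to the cap. It starts in a slot of the rack, leaning 28 degrees. Spent: 30 to 65 g.
- red_tube_2: capped 50 ml centrifuge tube, white, round, red cap; 118 mm long in all; barrel 29 mm across, conical at the foot; cap 34 mm across and 20 mm high, at the top end. Origin: middle of its length (59 mm from foot and from cap top), on its axis; z along the axis to the cap. It starts in a slot of the rack, leaning 28 degrees. Spent: 30 to 65 g.
- blue_tube_1: capped 50 ml centrifuge tube, white, round, blue cap; 118 mm long in all; barrel 29 mm across, conical at the foot; cap 34 mm across and 20 mm high, at the top end. Origin: middle of its length (59 mm from foot and from cap top), on its axis; z along the axis to the cap. It starts in a slot of the rack, leaning 28 degrees. To be kept.
- blue_tube_2: capped 50 ml centrifuge tube, white, round, blue cap; 118 mm long in all; barrel 29 mm across, conical at the foot; cap 34 mm across and 20 mm high, at the top end. Origin: middle of its length (59 mm from foot and from cap top), on its axis; z along the axis to the cap. It starts in a slot of the rack, leaning 28 degrees. To be kept.
- red_flask: culture flask standing upright, red screw cap; off-white body 37 (x) by 85 (y) by 100 mm, then shoulder and neck, cap 34 mm across and 25 mm high; 150 mm tall in all. Origin: on the cap's axis, 75 mm above its foot; the cap spans 50 to 75 mm above the origin. Spent, about 60 to 130 g; stands close in front of the rack, in the way of the tubes.
- blue_flask: culture flask standing upright, blue screw cap; off-white body 37 (x) by 85 (y) by 100 mm, then shoulder and neck, cap 34 mm across and 25 mm high; 150 mm tall in all. Origin: on the cap's axis, 75 mm above its foot; the cap spans 50 to 75 mm above the origin. To be kept; stands beyond the crate.
- bottle: white bottle, 56 mm across, 160 mm tall, between rack and crate. Origin: centre of its underside.
- beaker: green glass beaker, 68 mm across, 80 mm tall, in front of the robot. Origin: centre of its underside.
- jar: amber jar with white lid, 60 mm across, 60 mm tall, at the left. Origin: centre of its underside.
- spatula: lab spatula, 180 mm long, lying at the right. Origin: under its middle.
- tip_lid: white open box lid, 120 by 85 by 45 mm, at the left. Origin: centre of its underside.

How it is judged:
On the way, in this order (a step that is already met when the one before it is completed fails the run):
1. the red-capped flask is in the crate and let go, while both red-capped tubes are still outside it (x of red_flask in the frame of crate between -0.105 and 0.105 m and y of red_flask in the frame of crate between -0.115 and 0.115 m and z of red_flask in the frame of crate between 0 and 0.11 m and contact force between red_flask and the fingers below 0.1 N and not (x of red_tube_1 in the frame of crate between -0.105 and 0.105 m and y of red_tube_1 in the frame of crate between -0.115 and 0.115 m and z of red_tube_1 in the frame of crate between 0 and 0.11 m) and not (x of red_tube_2 in the frame of crate between -0.105 and 0.105 m and y of red_tube_2 in the frame of crate between -0.115 and 0.115 m and z of red_tube_2 in the frame of crate between 0 and 0.11 m)), for 0.2 s.
2. both red-capped tubes are in the crate and let go (x of red_tube_1 in the frame of crate between -0.105 and 0.105 m and y of red_tube_1 in the frame of crate between -0.115 and 0.115 m and z of red_tube_1 in the frame of crate between 0 and 0.11 m and x of red_tube_2 in the frame of crate between -0.105 and 0.105 m and y of red_tube_2 in the frame of crate between -0.115 and 0.115 m and z of red_tube_2 in the frame of crate between 0 and 0.11 m and contact force between each of red_tube_1, red_tube_2 and the fingers below 0.1 N), for 0.2 s.
At the end, for the whole second after the job is handed in: The red-capped flask and both red-capped tubes are in the crate (their middles between its walls and less than 110 mm above its underside), released and at rest; the blue-capped tubes are within 20 mm of, and everything else within 30 mm of, where it stood, nothing tipped over (all of step 2 and x of red_flask in the frame of crate between -0.105 and 0.105 m and y of red_flask in the frame of crate between -0.115 and 0.115 m and z of red_flask in the frame of crate between 0 and 0.11 m and linear speed of each of red_flask, red_tube_1, red_tube_2 below 0.05 m/s and contact force between red_flask and the fingers below 0.1 N and distance of each of blue_tube_1, blue_tube_2 from where it was at the start of the episode below 0.02 m and distance of each of blue_flask, bottle, beaker, jar, spatula, tip_lid from where it was at the start of the episode below 0.03 m and angle between each of blue_flask, bottle, beaker, jar's own z axis and vertical below 0.3 rad); the robot touches nothing.
It fails at once if a blue-capped tube is shifted by more than 30 mm (distance of any of blue_tube_1, blue_tube_2 from where it was at the start of the episode above 0.03 m).
It fails at once if a bystander is shifted by more than 40 mm or tipped over (distance of any of blue_flask, bottle, beaker, jar, spatula, tip_lid from where it was at the start of the episode above 0.04 m or angle between any of blue_flask, bottle, beaker, jar's own z axis and vertical above 0.5 rad).
It also fails if it takes over 72 s, if anything falls off the work surface, if the arm or the gripper's body presses on something with over 40 N, if the wrist force passes 120 N, or if a joint passes its speed limit or range.

## Working session

There is one attempt and no reset: what is moved stays moved. The work goes in short steps, Python scripts to look and compute and a tool call to move; the robot and the scene stay as the last step left them, time stands still between calls to the robot, and variables do not carry over. Pictures are saved under pics/ and viewed, at most 10 in all, crops included, and the job is handed in when it is done.

Besides the shell and the picture viewer there is one more tool, called after "Call:" as name(argument=value, ...) on one line, values as JSON. step_arm: Moves the arm, as the interface text tells. Its arguments: {"type":"object","properties":{"commands":{"type":"array"}},"required":["commands"]}

```bash
ls; mkdir -p pics; cat > h.py <<'E'
import numpy as np, cv2
from bench import robot, eyes, models
def ray(p,xy):
    K=np.array(p["camera_matrix"]);R=np.array(p["rotation"])
    if R.shape!=(3,3):
        from scipy.spatial.transform import Rotation as Ro; print("rotshape",R); 
    d=np.linalg.inv(K)@[xy[0],xy[1],1]; d=R@[d[0],-d[1],-d[2]]
    return np.array(p["eye"]),d/np.linalg.norm(d)
def atz(p,xy,z):
    e,d=ray(p,xy); return e+d*(z-e[2])/d[2]
def tri(p1,a,p2,b):
    e1,d1=ray(p1,a);e2,d2=ray(p2,b)
    s=np.linalg.lstsq(np.c_[d1,-d2],e2-e1,rcond=None)[0]
    q1=e1+d1*s[0];q2=e2+d2*s[1]; return (q1+q2)/2,np.linalg.norm(q1-q2)
def proj(p,X):
    c=np.array(p["rotation"]).T@(np.array(X)-p["eye"]); u=np.array(p["camera_matrix"])@[c[0],-c[1],-c[2]]; return u[:2]/u[2]
E
python3 - <<'E'
from h import *
a=eyes.snapshot("scene");b=eyes.snapshot("top")
for n,p in(("scene",a),("top",b)):
    print(n,p["eye"],np.round(p["rotation"],3).tolist(),np.round(p["camera_matrix"],1).tolist(),[k for k in p])
    for q in["crate","rack","red_tube_1","blue_tube_1","red_flask","blue_flask","bottle","beaker","jar","spatula","tip_lid"]:
        print(q,"tip",[(np.round(r["xy"]).tolist(),round(r["confidence"],2)) for r in models.tip_of(p,q)][:4],"mask",[(np.round(r["xy"]).tolist(),round(r["confidence"],2)) for r in models.masks_of(p,q)][:4])
cv2.imwrite("pics/a.png",cv2.cvtColor(np.vstack([a["color"]]),cv2.COLOR_RGB2BGR));cv2.imwrite("pics/b.png",cv2.cvtColor(b["color"],cv2.COLOR_RGB2BGR))
print(robot.get_obs())
E
```

```text
pics
scene [1.39890306 0.5032055  1.49357234] [0.607, -0.012, 2.136] [[461.4, 0.0, 253.5], [0.0, 461.4, 191.0], [0.0, 0.0, 1.0]] ['color', 'camera_matrix', 'eye', 'rotation', 'shot']
crate tip [([214.0, 169.0], 0.62)] mask [([215.0, 161.0], 0.9)]
rack tip [([312.0, 223.0], 0.93)] mask [([308.0, 231.0], 0.59)]
red_tube_1 tip [([310.0, 214.0], 0.61), ([297.0, 209.0], 0.6)] mask [([310.0, 211.0], 0.82), ([296.0, 208.0], 0.72), ([214.0, 161.0], 0.48)]
blue_tube_1 tip [([332.0, 222.0], 0.54), ([320.0, 214.0], 0.49)] mask [([321.0, 210.0], 0.75)]
red_flask tip [([314.0, 185.0], 0.8)] mask [([315.0, 186.0], 0.81)]
blue_flask tip [([185.0, 185.0], 0.6)] mask [([183.0, 188.0], 0.8)]
bottle tip [([251.0, 218.0], 0.6)] mask [([250.0, 208.0], 0.65)]
beaker tip [([272.0, 178.0], 0.63)] mask [([269.0, 173.0], 0.73)]
jar tip [([376.0, 234.0], 0.61), ([162.0, 142.0], 0.34)] mask [([381.0, 232.0], 0.84)]
spatula tip [([160.0, 139.0], 0.81)] mask [([163.0, 149.0], 0.54)]
tip_lid tip [([372.0, 275.0], 0.78)] mask [([375.0, 272.0], 0.79)]
top [ 0.4573542  -0.03643785  1.66552935] [0.072, 0.02, -1.561] [
[... 1222 characters left out ...]
, 0.47)]
{'time': 2.3, 'joint_positions': array([-1.32710069e+00,  8.72308157e-02,  1.37069537e+00, -1.10445716e-05,
        1.68357980e+00, -1.03094972e-01]), 'qvel': array([-0.00188027, -0.00113213, -0.00057292,  0.00069598,  0.00107673,
       -0.00131914]), 'joint_torque': array([ 1.40178250e-05, -3.40031397e+01, -3.02590048e+01,  7.17970636e-02,
        2.37688737e-02, -1.19497611e-05]), 'tool_pos': array([ 0.18693418, -0.51727011,  0.40469137]), 'ee_rot': array([3.14150758e+00, 1.98346674e-05, 3.46789368e-01]), 'wrist_force': array([ 0.55418579, -0.02642341,  0.21969067]), 'wrist_torque': array([ 0.02121561,  0.02630058, -0.01871029]), 'finger_force': 0.0, 'width': 0.09416195879767691}
```

View pics/a.png

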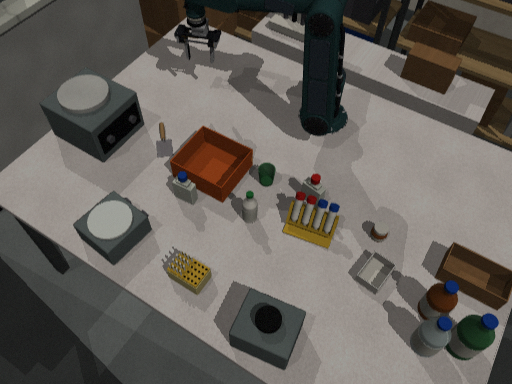

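View pics/b.png

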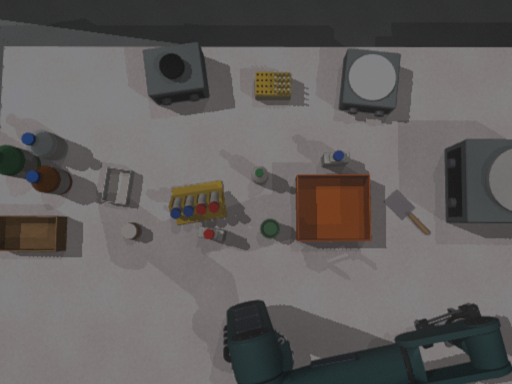

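The scene view shows the red-capped flask at (315,185), the rack at (312,225) with red caps at (299,197) and (311,200) and blue caps to the right, and the crate at (212,162). In the top view the rack is at (197,203) with red caps at (201,208) and (214,207), the flask at (212,234), the bottle at (260,175), the crate at (333,208) and the beaker at (270,229). Next I'll triangulate the caps.

```bash
sed -i 's/^def ray/from scipy.spatial.transform import Rotation as Ro\ndef snap(n):\n    p=dict(eyes.snapshot(n)); p["R"]=Ro.from_euler("xyz",p["rotation"]).as_matrix(); return p\ndef ray/; s/R=np.array(p\["rotation"\])/R=p["R"]/; s/np.array(p\["rotation"\]).T/p["R"].T/; /R.shape/,+1d' h.py
cat >> h.py <<'E'
def blobs(p,col,box):
    h=cv2.cvtColor(p["color"],cv2.COLOR_RGB2HSV); H,S,V=[h[...,i].astype(int) for i in range(3)]
    m=((H<4)|(H>172))&(S>150)&(V>60) if col=="red" else (H>105)&(H<130)&(S>130)&(V>50)
    k=np.zeros_like(m); x0,y0,x1,y1=box; k[y0:y1,x0:x1]=1; m=m&k
    n,l,s,c=cv2.connectedComponentsWithStats(m.astype(np.uint8),connectivity=4)
    return [(np.round(c[i],1).tolist(),s[i].tolist()) for i in range(1,n) if s[i,4]>12]
E
python3 - <<'E'
from h import *
a=snap("scene");b=snap("top")
for c in("red","blue"):
    print(c,"scene",blobs(a,c,(160,150,350,250)));print(c,"top",blobs(b,c,(160,140,350,250)))
T={"crate":((214,169),(328,205)),"rack":((312,223),(199,207)),"red_flask":((314,185),(211,230)),"blue_flask":((185,185),(338,160)),"bottle":((251,218),(257,178)),"beaker":((272,178),(271,230)),"jar":((376,234),(134,230)),"tip_lid":((372,275),(120,187))}
for k,(x,y) in T.items(): q,e=tri(a,x,b,y); print(k,np.round(q,3),round(e,4), np.round(atz(a,x,0),3),np.round(atz(b,y,0),3))
# crate rim & rack corners from top view
for xy in((297,175),(370,175),(370,242),(297,242)): print("rim",np.round(atz(b,xy,.1),3))
for n,p,x0,y0,w,h in(("a",a,160,140,200,120),("b",b,160,140,220,110)):
    im=cv2.resize(p["color"][y0:y0+h,x0:x0+w],None,fx=3.5,fy=3.5,interpolation=cv2.INTER_CUBIC); cv2.imwrite(f"pics/c{n}.png",cv2.convertScaleAbs(cv2.cvtColor(im,cv2.COLOR_RGB2BGR),alpha=1.5))
A=cv2.imread("pics/ca.png");B=cv2.imread("pics/cb.png");A=cv2.resize(A,(500,300));B=cv2.resize(B,(600,300));W=np.zeros((600,600,3),np.uint8);W[:300,:500]=A;W[300:]=B;cv2.imwrite("pics/c.png",W)
E
```

```text
red scene [([315.6, 178.3], [311, 174, 9, 11, 68]), ([300.5, 195.5], [296, 192, 10, 8, 62]), ([311.6, 199.2], [308, 195, 9, 9, 65])]
red top [([213.4, 207.1], [209, 203, 10, 9, 70]), ([200.7, 209.2], [197, 205, 9, 9, 66]), ([208.3, 233.8], [204, 230, 10, 9, 69])]
blue scene [([182.1, 176.1], [178, 171, 9, 11, 76]), ([322.7, 203.3], [319, 199, 9, 9, 63]), ([334.0, 207.5], [330, 204, 9, 8, 60])]
blue top [([338.3, 155.2], [334, 151, 10, 9, 67]), ([187.8, 211.2], [184, 207, 9, 9, 64]), ([175.0, 213.2], [171, 209, 9, 9, 60])]
crate [ 0.524 -0.222  0.024] 0.0057 [ 0.508 -0.232  0.   ] [ 0.526 -0.228  0.   ]
rack [ 0.515  0.225 -0.004] 0.0008 [0.517 0.226 0.   ] [0.515 0.224 0.   ]
red_flask [0.434 0.17  0.107] 0.0092 [0.357 0.149 0.   ] [0.435 0.18  0.   ]
blue_flask [ 0.673 -0.25   0.069] 0.0084 [ 0.636 -0.282  0.   ] [ 0.685 -0.263  0.   ]
bottle [ 0.62   0.02  -0.005] 0.0027 [0.623 0.021 0.   ] [0.619 0.021 0.   ]
beaker [ 0.431 -0.018  0.009] 0.0263 [ 0.419 -0.01   0.   ] [ 0.437 -0.03   0.   ]
jar [0.433 0.449 0.004] 0.0007 [0.43  0.448 0.   ] [0.432 0.45  0.   ]
tip_lid [ 0.585  0.505 -0.008] 0.004 [0.59  0.504 0.   ] [0.583 0.505 0.   ]
rim [ 0.62  -0.114  0.1  ]
rim [ 0.622 -0.354  0.1  ]
rim [ 0.403 -0.353  0.1  ]
rim [ 0.4   -0.115  0.1  ]
```

View pics/c.png

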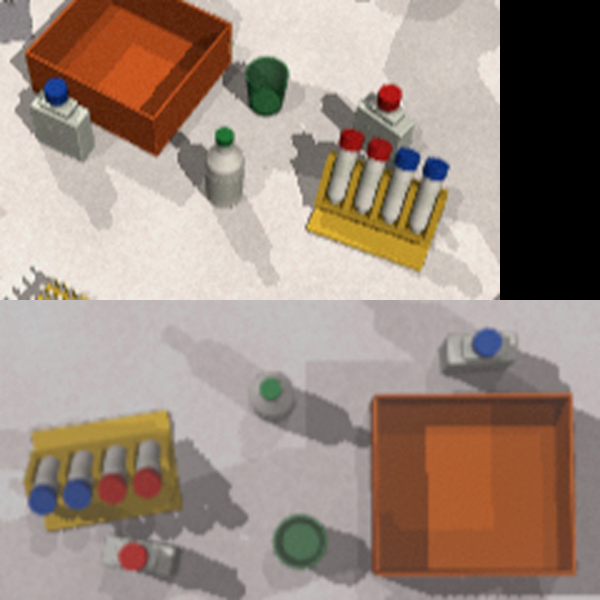

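```bash
cat >> h.py <<'E'
def plan(pos,rpy,wid=None):
    o=robot.get_obs(); R0=Ro.from_euler("xyz",o["ee_rot"]); R1=Ro.from_euler("xyz",rpy)
    t=R0.inv().apply(np.array(pos)-o["tool_pos"])*1000; w=(R0.inv()*R1).as_rotvec()
    # shift expressed in start tool frame, and in end tool frame
    t1=R1.inv().apply(np.array(pos)-o["tool_pos"])*1000
    print("t",round(o["time"],2),"shift start-frame",np.round(t,1),"end-frame",np.round(t1,1),"turn",np.round(w,3),"|t|",round(np.linalg.norm(t)),"rows>=",round(max(np.linalg.norm(t)/62.5,np.linalg.norm(w)/.187),1))
E
python3 - <<'E'
from h import *
a=snap("scene");b=snap("top")
P={"r1":((300.5,195.5),(213.4,207.1)),"r2":((311.6,199.2),(200.7,209.2)),"b1":((322.7,203.3),(187.8,211.2)),"b2":((334,207.5),(175,213.2)),"flask":((315.6,178.3),(208.3,233.8)),"bflask":((182.1,176.1),(338.3,155.2))}
Q={}
for k,(x,y) in P.items(): Q[k],e=tri(a,x,b,y); print(k,np.round(Q[k],4),round(e,4))
d=Q["b2"]-Q["r1"]; psi=np.arctan2(-d[0],d[1]); print("rack yaw",psi,"pitch",np.linalg.norm(d[:2])/3)
plan([Q["flask"][0],Q["flask"][1],.405],[np.pi,0,psi])
# rack model check
r=Ro.from_euler("z",psi); c=sum(Q[k] for k in("r1","r2","b1","b2"))/4
s,co=np.sin(np.radians(28)),np.cos(np.radians(28))
print("rack origin from cap centre",c-r.apply([.03-.108*s,0,.03+.108*co]))
E
```

```text
r1 [0.5107 0.1582 0.1223] 0.0014
r2 [0.5034 0.1995 0.1227] 0.0016
b1 [0.4967 0.2412 0.1219] 0.0009
b2 [0.4899 0.283  0.1206] 0.0008
flask [0.4244 0.1713 0.1379] 0.0019
bflask [ 0.6809 -0.2439  0.1379] 0.0025
rack yaw 0.16509680330507825 pitch 0.04217700328988667
t 2.5 shift start-frame [ 4.574e+02 -5.669e+02 -4.000e-01] end-frame [ 3.474e+02 -6.402e+02 -3.000e-01] turn [0.    0.    0.182] |t| 728 rows>= 11.7
rack origin from cap centre [ 0.5206165   0.22388631 -0.00350261]
```

Call:
step_arm(commands=[[[0,0,0,0,0,0.182,94],[23.2,-42.7,0,0,0,0,94],[23.2,-42.7,0,0,0,0,94],[23.2,-42.7,0,0,0,0,94],[23.2,-42.7,0,0,0,0,94],[23.2,-42.7,0,0,0,0,94],[23.2,-42.7,0,0,0,0,94],[23.2,-42.7,0,0,0,0,94],[23.2,-42.7,0,0,0,0,94],[23.2,-42.7,0,0,0,0,94],[23.2,-42.7,0,0,0,0,94],[23.2,-42.7,0,0,0,0,94],[23.2,-42.7,0,0,0,0,94],[23.2,-42.7,0,0,0,0,94],[23.2,-42.7,0,0,0,0,94],[23.2,-42.7,0,0,0,0,94],[0,0,0,0,0,0,94],[0,0,0,0,0,0,94]]])

```text
time: 4.75
tool_pos: [0.425, 0.1714, 0.4045]
ee_rot: [3.141, 0.001, 0.165]
wrist_force: [-0.1, 0.0, -0.2]
width: 0.0938
finger_force: 0.0
```

```bash
python3 - <<'E'
from h import *
plan([.4244,.1713,.3175],[np.pi,0,.165]); print(robot.get_obs()["joint_positions"].round(2))
E
```

```text
t 4.75 shift start-frame [-0.5 -0.1 87. ] end-frame [-0.6 -0.  87. ] turn [0.001 0.001 0.   ] |t| 87 rows>= 1.4
[ 0.26 -0.12  1.57 -0.    1.69  1.67]
```

Call:
step_arm(commands=[[[0,0,30,0,0,0,94],[0,0,30,0,0,0,94],[0,0,27,0,0,0,94],[0,0,0,0,0,0,94],[0,0,0,0,0,0,0],[0,0,0,0,0,0,0],[0,0,0,0,0,0,0],[0,0,0,0,0,0,0],[0,0,0,0,0,0,0],[0,0,0,0,0,0,0]]])

```text
time: 6.0
tool_pos: [0.4251, 0.1717, 0.3176]
ee_rot: [3.141, 0.0, 0.165]
wrist_force: [0.4, 0.3, 0.9]
width: 0.0374
finger_force: 0.0
```

Call:
step_arm(commands=[[[0,0,0,0,0,0,0],[0,0,0,0,0,0,0],[0,0,-15,0,0,0,0],[0,0,-25,0,0,0,0],[0,0,-35,0,0,0,0],[0,0,-35,0,0,0,0],[0,0,-35,0,0,0,0],[0,0,-25,0,0,0,0],[0,0,0,0,0,0,0]]])

```text
time: 7.12
tool_pos: [0.425, 0.1716, 0.4909]
ee_rot: [-3.141, -0.006, 0.165]
wrist_force: [1.1, 0.4, -1.1]
width: 0.0334
finger_force: 30.0
```

```bash
python3 - <<'E'
from h import *
plan([.46,-.29,.4875],[np.pi,0,0])
E
```

```text
t 7.12 shift start-frame [-41.2 461.1   2.9] end-frame [ 35.  461.6   3.4] turn [-0.001 -0.006  0.165] |t| 463 rows>= 7.4
```

Call:
step_arm(commands=[[[0,0,0,0,0,0.165,0],[1,20,0,0,0,0,0],[1,30,0,0,0,0,0],[1.5,40,0,0,0,0,0],[1.5,40,0,0,0,0,0],[1.5,40,0,0,0,0,0],[1.5,40,0,0,0,0,0],[1.5,40,0,0,0,0,0],[1.5,40,0,0,0,0,0],[1.5,40,0,0,0,0,0],[1.5,40,0,0,0,0,0],[1,40,0,0,0,0,0],[0,30,0,0,0,0,0],[0,16,0,0,0,0,0],[0,0,0,0,0,0,0],[0,0,0,0,0,0,0]]])

```text
time: 9.12
tool_pos: [0.4401, -0.2835, 0.4876]
ee_rot: [-3.141, 0.0, 0.001]
wrist_force: [0.2, 0.7, -0.5]
width: 0.0332
finger_force: 30.0
```

```bash
python3 - <<'E'
from h import *
plan([.44,-.285,.3255],[np.pi,0,0])
b=snap("top");a=snap("scene")
im=np.hstack([b["color"][140:260,280:400],a["color"][90:210,150:270]])
cv2.imwrite("pics/d.png",cv2.convertScaleAbs(cv2.cvtColor(cv2.resize(im,None,fx=3.3,fy=3.3),cv2.COLOR_RGB2BGR),alpha=1.5))
E
```

```text
t 9.12 shift start-frame [-1.000e-01  1.600e+00  1.621e+02] end-frame [-1.000e-01  1.500e+00  1.621e+02] turn [-0.001  0.     0.001] |t| 162 rows>= 2.6
```

View pics/d.png

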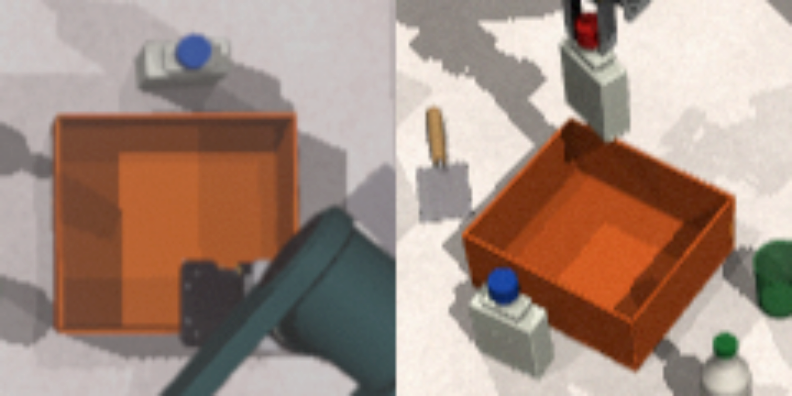

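The left half (top view) shows the gripper over the crate's lower right corner at (230,300). The right half shows the flask hanging upright, with its cap at (585,30). I'll lower it and let go.

Call:
step_arm(commands=[[[0,0,30,0,0,0,0],[0,0,40,0,0,0,0],[0,0,40,0,0,0,0],[0,0,30,0,0,0,0],[0,0,15,0,0,0,0],[0,0,7,0,0,0,0],[0,0,0,0,0,0,0],[0,0,0,0,0,0,94],[0,0,0,0,0,0,94],[0,0,0,0,0,0,94],[0,0,0,0,0,0,94],[0,0,0,0,0,0,94]]])

```text
time: 10.72
tool_pos: [0.44, -0.2844, 0.3257]
ee_rot: [3.142, 0.0, -0.0]
wrist_force: [-0.1, 1.4, -0.1]
width: 0.0799
finger_force: 0.0
```

```bash
python3 - <<'E'
from h import *
s,c=np.sin(np.radians(28)),np.cos(np.radians(28))
psi=.165
Rt=Ro.from_euler("z",psi+np.pi/2)*Ro.from_euler("x",np.pi)*Ro.from_euler("x",-np.radians(28))
print(Rt.as_matrix().round(2).tolist(), Rt.as_euler("xyz").round(4))
zt=Rt.as_matrix()[:,2]
r=Ro.from_euler("z",psi); o=np.array([.5206,.2239,-.0035+.0035])
for n,y in(("slot-63",-.063),("slot-21",-.021)):
    cap=o+r.apply([.03-.108*s,y,.03+.108*c]); g=cap-.18*zt; print(n,cap.round(4),"tcp",g.round(4),"above",(g-.09*zt).round(4))
    plan(g-.09*zt,Rt.as_euler("xyz"))
E
```

```text
[[-0.16, 0.87, 0.46], [0.99, 0.15, 0.08], [0.0, 0.47, -0.88]] [2.6529 0.     1.7358]
slot-63 [0.5105 0.1584 0.1254] tcp [0.4272 0.1445 0.2843] above [0.3855 0.1375 0.3638]
t 10.72 shift start-frame [ -54.6 -421.9  -38.1] end-frame [425.1  31.6 -26.3] turn [-0.359  0.423 -1.698] |t| 427 rows>= 9.6
slot-21 [0.5036 0.1998 0.1254] tcp [0.4203 0.1859 0.2843] above [0.3786 0.179  0.3638]
t 10.72 shift start-frame [ -61.5 -463.3  -38.1] end-frame [467.1  31.6 -26.3] turn [-0.359  0.423 -1.698] |t| 469 rows>= 9.6
```

Call:
step_arm(commands=[[[0,0,-30,0,0,0,94],[0,0,-40,0,0,0,94],[0,0,-30,0,0,0,94],[0,0,0,0,0,-0.1736,94],[0,0,0,0,0,-0.1736,94],[0,0,0,0,0,-0.1736,94],[0,0,0,0,0,-0.1736,94],[0,0,0,0,0,-0.1736,94],[0,0,0,0,0,-0.1736,94],[0,0,0,0,0,-0.1736,94],[0,0,0,0,0,-0.1736,94],[0,0,0,0,0,-0.1736,94],[0,0,0,0,0,-0.1736,94],[0,0,0,0,0,0,94]]])

```text
time: 12.48
tool_pos: [0.44, -0.2843, 0.4257]
ee_rot: [-3.142, 0.0, 1.734]
wrist_force: [0.0, -0.5, -0.4]
width: 0.0941
finger_force: 0.0
```

Call:
step_arm(commands=[[[35.4,1.3,0,0,0,0,94],[35.4,1.3,0,0,0,0,94],[35.4,1.3,0,0,0,0,94],[35.4,1.3,0,0,0,0,94],[35.4,1.3,0,0,0,0,94],[35.4,1.3,0,0,0,0,94],[35.4,1.3,0,0,0,0,94],[35.4,1.3,0,0,0,0,94],[35.4,1.3,0,0,0,0,94],[35.4,1.3,0,0,0,0,94],[35.4,1.3,0,0,0,0,94],[35.4,1.3,0,0,0,0,94],[0,0,0,-0.163,0,0,94],[0,0,0,-0.163,0,0,94],[0,0,0,-0.163,0,0,94],[0,0,0,0,0,0,94]]])

```text
time: 14.48
tool_pos: [0.3846, 0.1372, 0.4256]
ee_rot: [2.653, -0.001, 1.734]
wrist_force: [0.3, -0.5, 0.3]
width: 0.0943
finger_force: 0.0
```

```bash
python3 - <<'E'
from h import *
print(robot.get_obs()["joint_positions"].round(2))
plan([.3855,.1375,.3630],[2.6529,0,1.7358])
plan([.4272,.1445,.2835],[2.6529,0,1.7358])
b=snap("top");a=snap("scene")
im=np.hstack([b["color"][140:260,160:400],a["color"][100:220,140:360][:,:220]])
cv2.imwrite("pics/e.png",cv2.convertScaleAbs(cv2.cvtColor(cv2.resize(im,None,fx=1.7,fy=1.7),cv2.COLOR_RGB2BGR),alpha=1.5))
E
```

```text
[ 0.21 -0.4   1.79 -0.02  1.27  0.05]
t 14.47 shift start-frame [  0.1 -28.6  55.7] end-frame [  0.2 -28.6  55.7] turn [-0.    -0.    -0.002] |t| 63 rows>= 1.0
t 14.47 shift start-frame [  0.2 -28.5 145.8] end-frame [  0.2 -28.6 145.8] turn [-0.    -0.    -0.002] |t| 149 rows>= 2.4
```

View pics/e.png

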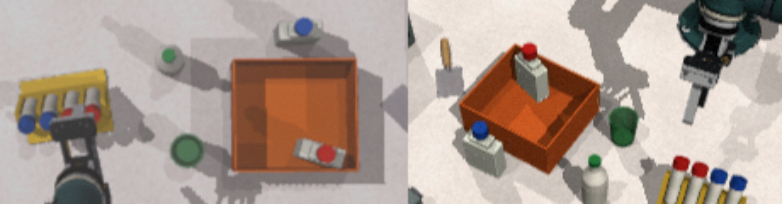

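The flask stands upright in the crate: (322,153) on the left, (530,75) on the right. The gripper is tilted over the rack's right end, so I'll descend along the axis of the first tube.

Call:
step_arm(commands=[[[0,-28.6,0,0,0,0,94],[0,0,40,0,0,0,94],[0,0,40,0,0,0,94],[0,0,35,0,0,0,94],[0,0,20,0,0,0,94],[0,0,10.8,0,0,0,94],[0,0,0,0,0,0,94],[0,0,0,0,0,0,0],[0,0,0,0,0,0,0],[0,0,0,0,0,0,0],[0,0,0,0,0,0,0],[0,0,0,0,0,0,0],[0,0,0,0,0,0,0],[0,0,0,0,0,0,0],[0,0,0,0,0,0,0]]])

```text
time: 16.45
tool_pos: [0.4287, 0.1444, 0.284]
ee_rot: [2.651, 0.0, 1.736]
wrist_force: [3.0, -0.1, 0.9]
width: 0.0336
finger_force: 30.0
```

Call:
step_arm(commands=[[[0,0,-12,0,0,0,0],[0,0,-20,0,0,0,0],[0,0,-30,0,0,0,0],[0,0,-35,0,0,0,0],[0,0,-35,0,0,0,0],[0,0,-18,0,0,0,0],[0,0,0,0,0,0,0]]])

```text
time: 17.32
tool_pos: [0.3583, 0.1327, 0.4173]
ee_rot: [2.65, -0.0, 1.736]
wrist_force: [-0.0, 0.3, -1.2]
width: 0.0331
finger_force: 30.0
```

Call:
step_arm(commands=[[[-20,0.7,0.4,0,0,0,0],[-30,1.4,0.7,0,0,0,0],[-35,1.4,0.7,0,0,0,0],[-40,1.7,0.9,0,0,0,0],[-40,1.7,0.9,0,0,0,0],[-40,1.7,0.9,0,0,0,0],[-40,1.7,0.9,0,0,0,0],[-40,1.4,0.9,0,0,0,0],[-35,1,0.5,0,0,0,0],[-25,1,0.5,0,0,0,0],[-13,0,0,0,0,0,0],[0,0,0,0,0,0,0]]])

```text
time: 18.82
tool_pos: [0.4329, -0.2182, 0.4146]
ee_rot: [2.655, -0.002, 1.735]
wrist_force: [0.6, -0.1, -1.4]
width: 0.0332
finger_force: 30.0
```

```bash
python3 - <<'E'
from h import *
plan([.434,-.218,.322],[2.6529,0,1.7358])
b=snap("top");a=snap("scene")
im=np.hstack([b["color"][140:260,160:400],a["color"][100:240,140:360][:120,:220]])
cv2.imwrite("pics/f.png",cv2.convertScaleAbs(cv2.cvtColor(cv2.resize(im,None,fx=1.7,fy=1.7),cv2.COLOR_RGB2BGR),alpha=1.5))
E
```

```text
t 18.82 shift start-frame [ -0.1 -42.4  82.4] end-frame [  0.1 -42.5  82.3] turn [-0.002 -0.002 -0.002] |t| 93 rows>= 1.5
```

View pics/f.png

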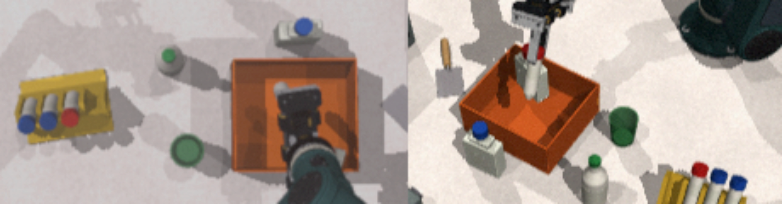

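The tube hangs over the crate at (280,88) on the left and (535,80) on the right. The rack's other three tubes are in place. I'll lower it and let go.

Call:
step_arm(commands=[[[0,-14,27,0,0,0,0],[0,-14,28,0,0,0,0],[0,-14,27,0,0,0,0],[0,0,0,0,0,0,0],[0,0,0,0,0,0,94],[0,0,0,0,0,0,94],[0,0,0,0,0,0,94],[0,0,0,0,0,0,94],[0,14,-27,0,0,0,94],[0,14,-28,0,0,0,94],[0,14,-27,0,0,0,94],[0,0,0,0,0,0,94]]])

```text
time: 20.42
tool_pos: [0.4332, -0.2181, 0.4191]
ee_rot: [2.648, 0.005, 1.736]
wrist_force: [-0.3, -0.1, -0.2]
width: 0.0938
finger_force: 0.0
```

Call:
step_arm(commands=[[[25,0.6,0.3,0,0,0,94],[40,0.9,0.5,0,0,0,94],[40,0.9,0.5,0,0,0,94],[40,0.9,0.5,0,0,0,94],[40,0.9,0.5,0,0,0,94],[40,0.9,0.5,0,0,0,94],[40,0.9,0.5,0,0,0,94],[40,0.9,0.5,0,0,0,94],[40,0.9,0.5,0,0,0,94],[35,0.9,0.5,0,0,0,94],[20,0.6,0.3,0,0,0,94],[0,0,0,0,0,0,94]]])

```text
time: 21.92
tool_pos: [0.3773, 0.1795, 0.4138]
ee_rot: [2.656, 0.001, 1.739]
wrist_force: [0.9, 0.6, 0.2]
width: 0.0942
finger_force: 0.0
```

```bash
python3 - <<'E'
from h import *
print(robot.get_obs()["joint_positions"].round(2))
plan([.3786,.179,.3630],[2.6529,0,1.7358])
plan([.4203,.1859,.2835],[2.6529,0,1.7358])
b=snap("top");a=snap("scene")
im=np.hstack([b["color"][140:260,160:400],a["color"][100:220,140:360]])
cv2.imwrite("pics/g.png",cv2.convertScaleAbs(cv2.cvtColor(cv2.resize(im,None,fx=1.7,fy=1.7),cv2.COLOR_RGB2BGR),alpha=1.5))
for c in("red","blue"): print(c,blobs(a,c,(160,100,350,250)))
E
```

```text
[ 0.34 -0.37  1.79 -0.08  1.25  0.18]
t 21.93 shift start-frame [ -0.6 -22.6  45.5] end-frame [ -0.7 -22.7  45.4] turn [-0.003 -0.001  0.003] |t| 51 rows>= 0.8
t 21.93 shift start-frame [ -0.7 -22.3 135.5] end-frame [ -0.7 -22.7 135.4] turn [-0.003 -0.001  0.003] |t| 137 rows>= 2.2
red [([211.3, 129.5], [207, 125, 9, 10, 63]), ([311.4, 199.5], [307, 196, 10, 8, 61])]
blue [([182.1, 176.0], [178, 171, 9, 11, 78]), ([322.6, 203.4], [318, 200, 10, 8, 61]), ([334.1, 207.4], [330, 204, 9, 8, 59])]
```

View pics/g.png

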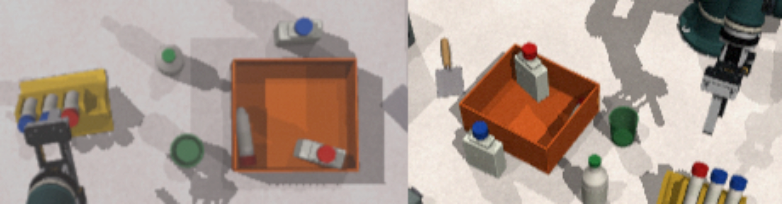

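The first tube lies in the crate at (243,135), next to the wall, and the flask still stands. Next is the second tube.

Call:
step_arm(commands=[[[-0.7,-22.7,0,0,0,0,94],[0,0,40,0,0,0,94],[0,0,40,0,0,0,94],[0,0,30,0,0,0,94],[0,0,15,0,0,0,94],[0,0,10.4,0,0,0,94],[0,0,0,0,0,0,94],[0,0,0,0,0,0,0],[0,0,0,0,0,0,0],[0,0,0,0,0,0,0],[0,0,0,0,0,0,0],[0,0,0,0,0,0,0],[0,0,0,0,0,0,0],[0,0,0,0,0,0,0],[0,0,0,0,0,0,0]]])

```text
time: 23.9
tool_pos: [0.421, 0.185, 0.2859]
ee_rot: [2.651, 0.0, 1.736]
wrist_force: [1.1, 0.4, -0.2]
width: 0.033
finger_force: 30.0
```

Call:
step_arm(commands=[[[0,0,-12,0,0,0,0],[0,0,-20,0,0,0,0],[0,0,-30,0,0,0,0],[0,0,-35,0,0,0,0],[0,0,-35,0,0,0,0],[0,0,-18,0,0,0,0],[0,0,0,0,0,0,0]]])

```text
time: 24.78
tool_pos: [0.3507, 0.1733, 0.4198]
ee_rot: [2.649, -0.001, 1.736]
wrist_force: [0.1, 0.0, -0.0]
width: 0.0335
finger_force: 30.0
```

```bash
python3 - <<'E'
from h import *
plan([.434,-.218,.415],[2.6529,0,1.7358])
E
```

```text
t 24.77 shift start-frame [-399.7   13.5   12.5] end-frame [-399.7   13.6   12.7] turn [ 0.003 -0.001 -0.   ] |t| 400 rows>= 6.4
```

Call:
step_arm(commands=[[[-20,0.7,0.6,0,0,0,0],[-35,1.2,1.1,0,0,0,0],[-40,1.4,1.3,0,0,0,0],[-40,1.4,1.3,0,0,0,0],[-40,1.4,1.3,0,0,0,0],[-40,1.4,1.3,0,0,0,0],[-40,1.4,1.3,0,0,0,0],[-40,1.4,1.3,0,0,0,0],[-40,1.4,1.3,0,0,0,0],[-35,1.2,1.1,0,0,0,0],[-20,0.6,0.6,0,0,0,0],[-10,0,0,0,0,0,0],[0,0,0,0,0,0,0]]])

```text
time: 26.4
tool_pos: [0.4346, -0.2182, 0.4129]
ee_rot: [2.653, -0.001, 1.736]
wrist_force: [0.0, -0.1, 0.8]
width: 0.0336
finger_force: 30.0
```

Call:
step_arm(commands=[[[0,-14,27,0,0,0,0],[0,-14,28,0,0,0,0],[0,-14,27,0,0,0,0],[0,0,0,0,0,0,0],[0,0,0,0,0,0,94],[0,0,0,0,0,0,94],[0,0,0,0,0,0,94],[0,0,0,0,0,0,94],[0,14,-27,0,0,0,94],[0,14,-28,0,0,0,94],[0,14,-27,0,0,0,94],[30,0,0,0,0,0,94],[40,0,0,0,0,0,94],[40,0,0,0,0,0,94],[40,0,0,0,0,0,94],[40,0,0,0,0,0,94],[20,0,0,0,0,0,94],[0,0,0,0,0,0,94],[0,0,0,0,0,0,94]]])

```text
time: 28.78
tool_pos: [0.4002, -0.0116, 0.4134]
ee_rot: [2.652, 0.001, 1.735]
wrist_force: [-0.1, 0.2, -0.2]
width: 0.0939
finger_force: 0.0
```

```bash
python3 - <<'E'
from h import *
b=snap("top");a=snap("scene")
im=np.hstack([b["color"][140:260,160:400],a["color"][100:220,140:360]])
cv2.imwrite("pics/i.png",cv2.convertScaleAbs(cv2.cvtColor(cv2.resize(im,None,fx=1.7,fy=1.7),cv2.COLOR_RGB2BGR),alpha=1.5))
for c in("red","blue"): print(c,blobs(a,c,(160,100,350,250)),blobs(b,c,(160,140,400,250)))
E
```

```text
red [([211.3, 129.5], [207, 125, 9, 10, 66])] [([351.6, 230.1], [347, 226, 10, 10, 77]), ([313.7, 231.0], [311, 229, 6, 5, 24])]
blue [([182.1, 176.1], [178, 171, 9, 11, 77]), ([322.8, 203.4], [319, 200, 9, 8, 60]), ([334.0, 207.4], [330, 204, 9, 8, 58])] [([338.3, 155.2], [334, 151, 10, 9, 67]), ([174.0, 213.4], [172, 209, 7, 9, 26]), ([189.4, 212.3], [186, 209, 7, 7, 33])]
```

View pics/i.png

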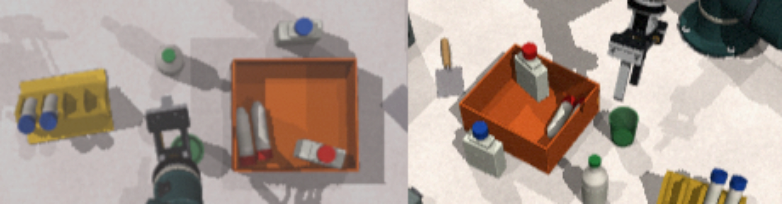

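Both tubes lie in the crate at (243,130) and (260,130). The flask is beside them at (322,152), the blue tubes and bystanders are where they stood, and the gripper is free in the air.

```bash
python3 -c "
from bench import robot
print(robot.close_job())"
```

```text
the job is handed in; nothing more can be done
None
```

The red-capped flask and then both red-capped tubes are in the orange crate and released, the blue-capped tubes and everything else show no shift in the last pictures, and the job was handed in at about 29 s (no verdict was returned).

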